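# Bring the salt round to the cutting board

### The arm

A 7-joint arm with a two-finger parallel gripper is mounted at the origin on the work surface. World frame = base frame: x ahead of the robot, y to its left, z up, the work surface at z = 0. Lengths are in m, angles in rad, forces in N, time in s.
With the tool pointing down it reaches from about 0.4 to 0.85 m from the base axis. Payload 10.4 kg.
Tool frame: the origin (TCP) lies midway between the tips of the shut fingers; the grasp point (between the pads) lies 19 mm behind it; z points along the fingers, y is the line along which they close (so a half turn about z gives the same grasp; the last joint's range is limited). The gripper opens to 87 mm and grips with 3 to 60 N. Pads are 19 mm wide; open, the fingers measure 117 mm over their backs; the gripper's body (75 mm by 190 mm) begins 51 mm behind the grasp point.
Start: joints at [1.232, 0.332, -0.065, 1.46, 0.022, 1.35, -0.088], TCP at [0.194, -0.594, 0.223] pointing down, gripper open.
Joint ranges: [-2.6, 2.6], [-0.5, 2.12], [-1.47, 1.34], [0.16, 2.42], [-1.27, 4.41], [0.06, 2.06], [-2.6, 2.6]. Speed limits (rad/s): [2.22, 2.22, 2.79, 2.79, 3.14, 3.14, 3.14].

### API

Orientations are given as a 3x3 rotation matrix whose columns are the frame's x, y, z axes.
In Python, from workcell import r gives the robot as it stands.
- The arm moves only by the shell command python3 -m creep 'ROWS' [FORCE]. ROWS is JSON, a list of rows, each an object with "xyz": the shift along the tool's x, y, z in mm, a list of three; "rot": the turn, a rotation vector about the tool's x, y, z in rad, a list of three; "jaw": the opening, from 0 (shut) to 1 (fully open). In form: [{"xyz": [x, y, z], "rot": [rx, ry, rz], "jaw": jaw}, ...]. A call has exactly 10 rows; each row shifts and turns the commanded pose from where the row before left it, along the tool's axes as they then stand; what a row does not reach is not made up. A row lasts 1/10 s, in which the tool goes at most 50 mm and 8.59 degrees, less where a joint would pass 70% of its speed; a pose out of reach is approached as far as the arm can. A call is refused whole if a number of a shift passes 50 or a number of a turn 0.15, either way. A call with a gripper value outside its range is refused whole. The fingers move at their own pace and stop on an object; FORCE is the grip in N (left out, the last holds). Time passes only in rows, so rows that do not move let the fingers close, or fill a call up. It gives the time, the measured TCP pose, the force, the opening and the grip force at its end, in the units of the state.
- r.read_state(): the state, without advancing time (a new reading comes with each control period).
- r.read_camera(name): name is "scene" or "side" or "wrist"; returns (picture, depth): 420x560x3 uint8, red, green, blue; 420x560 float32, m along the optical axis (not along the pixel's ray), 0 where there is no reading.
- r.camera_model(name): a dict with "fx", "fy", "cx", "cy" (pixels), "R" (3x3) and "t" (3): a world point X has camera coordinates R X + t; the wrist camera has in their place "T_tool_cam" (4x4, takes a point from camera to tool coordinates, whose origin is the TCP and whose axes are the flange's). Camera axes: x right, y down, z forward; pixel columns grow to the right and rows downward; lengths in m; the calibration is good to about 2 mm. A picture is of the moment at which its call begins: read the wrist's pose just before it. camera_model takes no time and is no camera call.
- r.finish_job(): hands the job in; it is judged then, once.
Trained networks look in the newest picture that a camera, given by its name, has taken for a name from the list of things; names that differ only in an ending like _2 or _b are one class to them, and where a whole thing is asked for, a point or a joint stands for the part that bears it (a point fixed in the world has none). Each returns a list of dicts, best first, with "score" (0 to 1); they miss things now and then, are a little off and sometimes report something else, mostly with a low value. They report only what shows in the picture. A call takes as long as a camera call. They do not tell look-alikes from the thing itself.
- r.find_in(thing, camera): "bbox" ([left, top, width, height] as shares, 0 to 1, of the picture: columns of its width, rows of its height, round what is visible of it).
- r.trace(thing, camera): "pixels" (420x560 bool, what is visible of it) and "bbox" ([left, top, width, height] as shares, 0 to 1, of the picture: columns of its width, rows of its height, round what is visible of it).
- r.landmark_of(thing, camera): "centre" ([column, row] as shares, 0 to 1, of the picture: columns of its width, rows of its height: a listed point, or the origin of a listed thing).
The state is a dict: "clock": time; "qpos": joint angles; "joint_velocities": joint speeds; "effort": joint torques, N m; "tcp_pos": TCP position; "ee_rot": TCP orientation; "ft_force": force on the tool from outside, world axes, zero at the start; "wrist_torque": the same for the moment, N m; "gripper_width": finger opening in m; "grip_force": force on a finger pad.
Only numpy, scipy, OpenCV 4.12 (cv2) and the standard library are available. Lean on these libraries where they do the work, as an engineer would, in place of code of your own. Each camera call takes 0.05 s, during which the arm holds its last target. There are 200 camera calls.

### The job

Turn the condiment carousel by pushing on the upright ends of its spokes with a fingertip until the spoke that carries the glass salt shaker points at the middle of the bamboo cutting board, and leave it at rest there. Turn it either way, with as many pushes as you like, but keep the hand off the four jars: none may be touched, lifted or tipped out of its holder. Leave the other things on the counter where they are.

Things in the scene. Friction and masses are not known exactly. Their poses are not given: they have to be found in the camera images.
- carousel_base: round steel foot of the condiment carousel, 160 mm across, 20 mm high, fixed to the counter; origin on the carousel's vertical turning axis at counter height; its yaw does not matter. A wooden hub, four steel spokes and four jar holders turn above it.
- hub_top (a point): top of the turning wooden hub (32 mm across) on the axis, 84 mm above the counter. Its four level spokes are 90 degrees apart, 12 mm thick, centre line 30 mm above the counter. On each, centred 70 mm from the axis, is a round wooden holder 60 mm across, rim 52 mm above the counter, with a jar standing in it.
- rotor (a joint): turn of the spokes in rad, 0 at the start, growing anticlockwise seen from above; turns freely at least one full turn either way, with light friction (about 1 N at the posts) so that it stays where it is left
- salt_post (a point): centre of the top of the upright round post (14 mm thick, the place to push) that ends the salt shaker's spoke: 85 mm above the counter, 125 mm from the axis; x points outward along that spoke, z up. The other three spokes end in the same posts, at 90, 180 and 270 degrees from it about the axis.
- salt: glass salt shaker with a steel screw cap, the tallest of the four jars, 72 mm tall, 48 mm across the foot; origin at the centre of its underside, z up; stands loose in the holder of its spoke, 40 mm above the counter
- mustard_pot: white ceramic mustard pot with a knobbed lid; origin at the centre of its underside, z up; starts upright in one of the other three holders, base 40 mm above the counter, 47 mm tall, 48 mm across; loose, and must stay in its holder
- spice_pot: low plain terracotta spice pot, flat on top; origin at the centre of its underside, z up; starts upright in one of the other three holders, base 40 mm above the counter, 30 mm tall, 48 mm across; loose, and must stay in its holder
- pinch_pot: wooden pinch pot with a cork lid; origin at the centre of its underside, z up; starts upright in one of the other three holders, base 40 mm above the counter, 37 mm tall, 48 mm across; loose, and must stay in its holder
- board: bamboo cutting board, 280 x 190 x 18 mm, lying flat to the robot's right of the carousel; origin at the centre of its underside, x along its length
- bento: stainless steel bento box with its clip-on lid closed, 126 x 184 x 59 mm, to the left; origin at the centre of its underside; leave alone
- tray: white ceramic condiment tray with three compartments, 70 x 200 x 25 mm, beyond the carousel; origin at the centre of its underside; leave alone
- tumbler: green glass tumbler, 64 mm across, 85 mm tall, left of the carousel on the near side; origin at the centre of its underside; leave alone
Mind the look-alikes: they are no part of the job. Leave any pink or purple look-alike of the spice_pot alone.

How it is judged:
By the outcome, as a careful person would: the job done as asked, in the order asked, and still so for the second after the job is handed in, with the robot touching nothing.
It also fails if it takes over 72 s, if anything falls off the work surface, if the arm or the gripper's body presses on something with over 40 N, if the wrist force passes 120 N, or if a joint passes its speed limit or range.

## Working session

There is one attempt and no reset: what is moved stays moved. The work goes in short steps, Python scripts to look and compute and a shell command to move; the robot and the scene stay as the last step left them, time stands still between calls to the robot, and variables do not carry over. Pictures are saved under pics/ and viewed, at most 10 in all, crops included, and the job is handed in when it is done.

```bash
mkdir -p pics
cat > h.py <<'E'
import numpy as np, cv2
from workcell import r
def world(cam,u,v,D):
    m=r.camera_model(cam); d=D
    p=np.array([(u-m['cx'])/m['fx']*d,(v-m['cy'])/m['fy']*d,d])
    return np.array(m['R']).T@(p-np.array(m['t']))
def on_plane(cam,u,v,z):
    m=r.camera_model(cam);R=np.array(m['R']);t=np.array(m['t'])
    c=-R.T@t; ray=R.T@np.array([(u-m['cx'])/m['fx'],(v-m['cy'])/m['fy'],1])
    return c+ray*(z-c[2])/ray[2]
E
python3 - <<'E'
from h import *
for c in ("scene","side"):
    p,d=r.read_camera(c); cv2.imwrite(f"pics/{c}0.png",p[:,:,::-1]); np.save(c+"0.npy",d)
    for t,z in (("hub_top",.084),("salt_post",.085),("salt",.04),("board",0),("carousel_base",0),("mustard_pot",.04),("spice_pot",.04),("pinch_pot",.04),("tumbler",0),("tray",0),("bento",0)):
        for q in r.landmark_of(t,c)[:3]:
            u,v=q["centre"][0]*560,q["centre"][1]*420
            print(c,t,round(q["score"],2),round(u),round(v),on_plane(c,u,v,z).round(3)[:2])
s=r.read_state();print(s["clock"],s["tcp_pos"],s["ee_rot"])
E
```

```text
scene hub_top 0.86 285 216 [0.545 0.094]
scene salt_post 0.72 288 256 [0.635 0.202]
scene salt 0.6 280 251 [0.617 0.15 ]
scene salt 0.47 214 288 [0.821 0.123]
scene salt 0.16 307 227 [0.497 0.139]
scene board 0.93 193 160 [ 0.54  -0.361]
scene board 0.5 283 250 [0.585 0.131]
scene board 0.22 283 238 [0.555 0.099]
scene carousel_base 0.92 281 237 [0.556 0.091]
scene carousel_base 0.64 283 251 [0.587 0.132]
scene mustard_pot 0.73 261 231 [0.606 0.06 ]
scene spice_pot 0.78 247 197 [ 0.547 -0.072]
scene spice_pot 0.77 271 190 [ 0.473 -0.044]
scene spice_pot 0.52 281 213 [0.518 0.048]
scene pinch_pot 0.58 305 230 [0.51  0.143]
scene tumbler 0.93 377 224 [0.313 0.252]
scene tumbler 0.62 308 228 [0.474 0.121]
scene tray 0.74 213 287 [0.808 0.094]
scene bento 0.86 382 303 [0.519 0.434]
side hub_top 0.87 265 200 [0.555 0.102]
side salt_post 0.95 283 174 [0.631 0.196]
side salt 0.58 278 199 [0.603 0.145]
side salt 0.28 227 158 [0.499 0.377]
side board 0.68 316 381 [ 0.546 -0.354]
side board 0.42 286 222 [0.612 0.094]
side carousel_base 0.86 266 226 [0.554 0.091]
side mustard_pot 0.7 287 219 [0.607 0.064]
side spice_pot 0.77 239 285 [ 0.441 -0.116]
side spice_pot 0.75 251 234 [0.503 0.033]
side spice_pot 0.73 206 244 [0.386 0.025]
side pinch_pot 0.55 244 205 [0.508 0.146]
side tumbler 0.96 170 202 [0.308 0.254]
side tray 0.87 351 207 [0.811 0.105]
side bento 0.8 228 155 [0.511 0.45 ]
1.2 [ 0.19412707 -0.59411665  0.22257667] [[ 9.50555536e-01  3.10554617e-01  5.92025703e-05]
 [ 3.10554622e-01 -9.50555531e-01 -1.02286634e-04]
 [ 2.45097443e-05  1.15614758e-04 -9.99999993e-01]]
```

View pics/scene0.png

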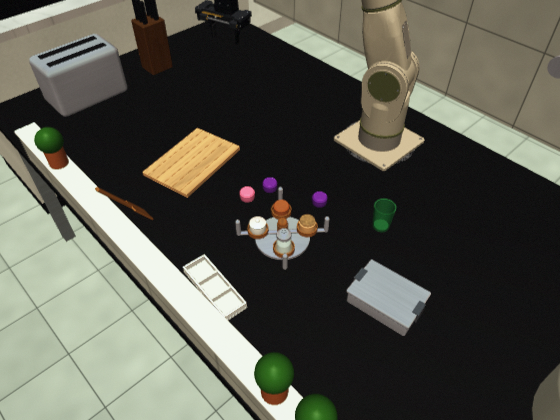

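View pics/side0.png

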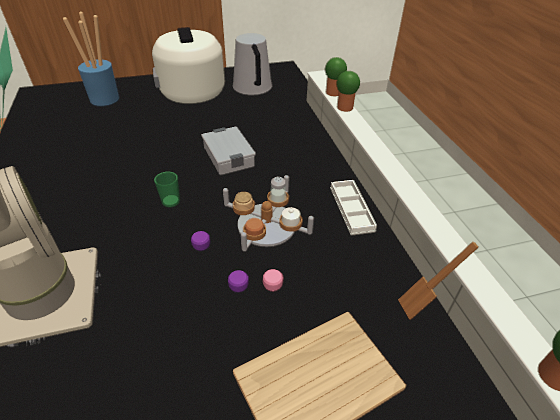

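Run:
```python
import cv2
p=cv2.imread("pics/scene0.png")[150:300,200:350]
cv2.imwrite("pics/crop0.png",cv2.resize(p,(600,600),interpolation=3))
```

```text
(no output)
```

View pics/crop0.png

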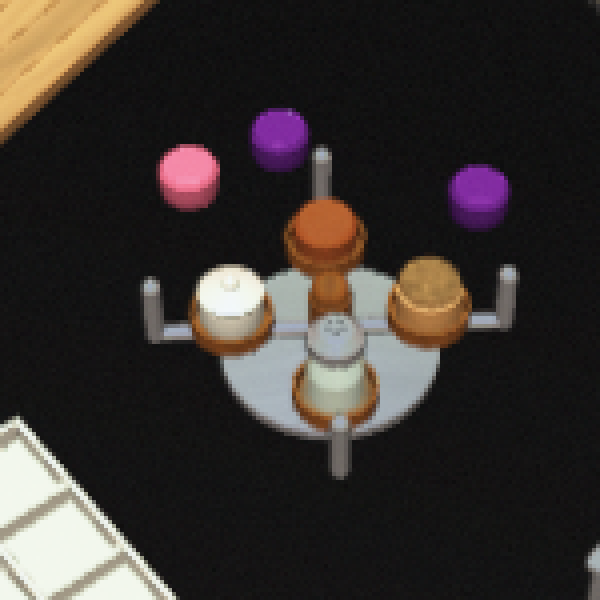

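Scene picture: possible salt shakers are the glass jar with the steel cap at (284,240), the white mustard pot at (258,226), the pinch pot at (307,225) and the terracotta pot at (281,209). The pink and purple look-alikes stand on the counter at (247,194), (270,185) and (320,199). The crop confirms that (284,240) is the salt: tall, glass, with a perforated steel cap. Its post top is at (285,256). Next I'll refine the geometry.

```bash
cat > m.py <<'E'
from h import *
def board(c,D):
    q=r.trace("board",c)[0]; m=q["pixels"]&(D>0)
    v,u=np.nonzero(m); P=np.array([on_plane(c,a,b,.018)[:2] for a,b in zip(u,v)])
    R=cv2.minAreaRect((P*1000).astype(np.float32)); 
    Z=np.median([world(c,a,b,D[b,a])[2] for a,b in list(zip(u,v))[::20]])
    return R,q["score"],Z
def pt(t,c,z):
    q=r.landmark_of(t,c)
    if not q: return None
    q=q[0];u,v=q["centre"];return on_plane(c,u*560,v*420,z)[:2],q["score"]
def look(tag,b=False):
    for c in ("scene","side"):
        p,D=r.read_camera(c); cv2.imwrite(f"pics/{c}{tag}.png",p[:,:,::-1])
        if b: print(c,board(c,D),pt("carousel_base",c,0))
        h,s,j=pt("hub_top",c,.084),pt("salt_post",c,.085),pt("salt",c,.04)
        for n,k in(("post",s),("salt",j)):
            if k and h:
                d=k[0]-h[0];print(c,n,k[0].round(4),"hub",h[0].round(4),"r",np.hypot(*d).round(4),"ang",np.degrees(np.arctan2(d[1],d[0])).round(1),k[1])
E
python3 - <<'E'
from m import *
look("1",True)
T=np.array([on_plane("scene",a,b,.085)[:2] for a,b in((280.5,188.9),(237.7,221.9),(327,218.2),(285,255.9))])
print(T,T.mean(0)); e=T-T.mean(0);print(np.hypot(*e.T),np.degrees(np.arctan2(e[:,1],e[:,0])))
E
```

```text
Traceback (most recent call last):
  File "m.py", line 15, in look
    if b: print(c,board(c,D),pt("carousel_base",c,0))
                  ~~~~~^^^^^
  File "m.py", line 4, in board
    v,u=np.nonzero(m); P=np.array([on_plane(c,a,b,.018)[:2] for a,b in zip(u,v)])
                                   ~~~~~~~~^^^^^^^^^^^^
  File "h.py", line 8, in on_plane
    m=r.camera_model(cam);R=np.array(m['R']);t=np.array(m['t'])
ValueError: time passes only in moves, steps and waits
```

Run:
```python
import cv2
p=cv2.imread("pics/side0.png")[160:260,215:325]
cv2.imwrite("pics/crop1.png",cv2.resize(p,(660,600),interpolation=3))
```

```text
(no output)
```

View pics/crop1.png

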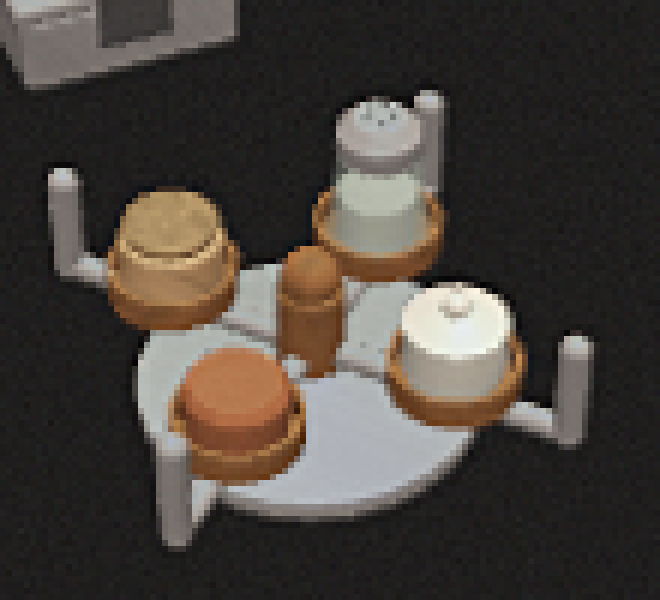

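Side view: the salt shaker with its steel cap is at crop (380,150). The four post tops are at side pixels (225,189), (287,176), (311,217) and (244,234).

```bash
sed -i 's/^from workcell import r/from workcell import r\nM={}\ndef cm(c):\n    if c not in M: M[c]=r.camera_model(c)\n    return M[c]/; s/m=r.camera_model(cam)/m=cm(cam)/' h.py
python3 - <<'E'
from m import *
look("1",True)
for c,px in (("scene",((280.5,188.9),(237.7,221.9),(327,218.2),(285,255.9))),("side",((225.3,189.2),(286.7,176.3),(310.8,217.3),(244,234.3)))):
    T=np.array([on_plane(c,a,b,.085)[:2] for a,b in px])
    e=T-T.mean(0);print(c,T.mean(0),np.hypot(*e.T).round(4),np.degrees(np.arctan2(e[:,1],e[:,0])).round(1))
print(r.read_state()["clock"])
E
```

```text
scene (((555.7736206054688, -342.9740295410156), (294.01104736328125, 205.33517456054688), 14.11206340789795), 0.67, np.float64(0.016758755798833336)) (array([0.56433901, 0.09398086]), 0.55)
scene salt [0.6048 0.1545] hub [0.5589 0.0964] r 0.0741 ang 51.7 0.69
side (((548.5726928710938, -356.1539306640625), (282.4892883300781, 192.94000244140625), 13.632534980773926), 0.6, np.float64(0.017996109639035827)) (array([0.55202309, 0.09224436]), 0.65)
side post [0.6376 0.1981] hub [0.5557 0.0996] r 0.1282 ang 50.3 0.74
side salt [0.6056 0.1493] hub [0.5557 0.0996] r 0.0704 ang 44.9 0.61
scene [0.55957234 0.10090838] [0.1239 0.1243 0.1241 0.1248] [-130.6  -40.2  140.3   49.5]
side [0.55747298 0.08986372] [0.1252 0.1251 0.1235 0.1254] [ 139.4   49.6  -40.5 -129.7]
1.9
```

```bash
python3 -m creep '[{"xyz":[32,-32,0],"rot":[0,0,0],"jaw":0},{"xyz":[32,-32,0],"rot":[0,0,0],"jaw":0},{"xyz":[32,-32,0],"rot":[0,0,0],"jaw":0},{"xyz":[32,-32,0],"rot":[0,0,0],"jaw":0},{"xyz":[32,-32,0],"rot":[0,0,0],"jaw":0},{"xyz":[32,-32,0],"rot":[0,0,0],"jaw":0},{"xyz":[32,-32,0],"rot":[0,0,0],"jaw":0},{"xyz":[32,-32,0],"rot":[0,0,0],"jaw":0},{"xyz":[32,-32,0],"rot":[0,0,0],"jaw":0},{"xyz":[32,-32,0],"rot":[0,0,0],"jaw":0}]' 20
```

```text
clock: 2.9
tcp_pos: [0.3995, -0.1889, 0.2229]
ee_rot: [[0.951, 0.31, 0.001], [0.31, -0.951, -0.001], [0.0, 0.001, -1.0]]
ft_force: [1.1, -1.0, 0.5]
gripper_width: 0.0147
grip_force: 0.0
```

```bash
python3 -m creep '[{"xyz":[32,-32,0],"rot":[0,0,0],"jaw":0},{"xyz":[32,-32,0],"rot":[0,0,0],"jaw":0},{"xyz":[32,-32,0],"rot":[0,0,0],"jaw":0},{"xyz":[32,-32,0],"rot":[0,0,0],"jaw":0},{"xyz":[32,-32,0],"rot":[0,0,0],"jaw":0},{"xyz":[32,-32,0],"rot":[0,0,0],"jaw":0},{"xyz":[32,-32,0],"rot":[0,0,0],"jaw":0},{"xyz":[32,-32,0],"rot":[0,0,0],"jaw":0},{"xyz":[32,-32,0],"rot":[0,0,0],"jaw":0},{"xyz":[32,-32,0],"rot":[0,0,0],"jaw":0}]'; python3 -m creep '[{"xyz":[0,0,0],"rot":[0,0,-0.15],"jaw":0},{"xyz":[0,0,0],"rot":[0,0,-0.15],"jaw":0},{"xyz":[0,0,0],"rot":[0,0,-0.15],"jaw":0},{"xyz":[0,0,0],"rot":[0,0,-0.15],"jaw":0},{"xyz":[0,0,0],"rot":[0,0,-0.15],"jaw":0},{"xyz":[0,0,0],"rot":[0,0,-0.15],"jaw":0},{"xyz":[0,0,0],"rot":[0,0,-0.15],"jaw":0},{"xyz":[0,0,0],"rot":[0,0,-0.15],"jaw":0},{"xyz":[0,0,0],"rot":[0,0,-0.15],"jaw":0},{"xyz":[0,0,0],"rot":[0,0,-0.15],"jaw":0}]'; python3 -m creep '[{"xyz":[0,0,0],"rot":[0,0,-0.15],"jaw":0},{"xyz":[0,0,0],"rot":[0,0,-0.15],"jaw":0},{"xyz":[0,0,0],"rot":[0,0,-0.15],"jaw":0},{"xyz":[0,0,0],"rot":[0,0,-0.15],"jaw":0},{"xyz":[0,0,0],"rot":[0,0,-0.15],"jaw":0},{"xyz":[0,0,0],"rot":[0,0,-0.15],"jaw":0},{"xyz":[0,0,0],"rot":[0,0,-0.08],"jaw":0},{"xyz":[0,0,0],"rot":[0,0,0],"jaw":0},{"xyz":[0,0,0],"rot":[0,0,0],"jaw":0},{"xyz":[0,0,0],"rot":[0,0,0],"jaw":0}]'
python3 - <<'E'
from m import *
s=r.read_state();p,D=r.read_camera("wrist");cv2.imwrite("pics/w0.png",p[:,:,::-1])
print(s["qpos"],r.camera_model("wrist"))
E
```

```text
clock: 3.9
tcp_pos: [0.6046, 0.2143, 0.2224]
ee_rot: [[0.951, 0.31, 0.0], [0.31, -0.951, -0.0], [0.0, 0.0, -1.0]]
ft_force: [1.5, -1.2, 0.2]
gripper_width: 0.0003
grip_force: 0.0
clock: 4.9
tcp_pos: [0.6038, 0.2128, 0.2225]
ee_rot: [[-0.248, 0.969, 0.0], [0.969, 0.248, -0.0], [-0.0, -0.0, -1.0]]
ft_force: [-0.4, 0.5, 0.6]
gripper_width: 0.0004
grip_force: 0.0
clock: 5.9
tcp_pos: [0.6038, 0.2129, 0.2226]
ee_rot: [[-0.94, 0.341, 0.0], [0.341, 0.94, -0.0], [-0.0, -0.0, -1.0]]
ft_force: [0.1, 0.2, 0.2]
gripper_width: 0.0005
grip_force: 0.0
[ 0.37551431  0.65450984 -1.2116521   1.37264978  0.60767543  1.51719546
  0.43220103] {'fx': 308.2995994210925, 'fy': 308.2995994210925, 'cx': 287.9623093756384, 'cy': 213.31651137237176, 'T_tool_cam': array([[-3.18316010e-04, -9.64245801e-01, -2.65009309e-01,
         7.33973827e-02],
       [ 9.99999941e-01, -2.72642865e-04, -2.09129462e-04,
        -7.25754082e-04],
       [ 1.29399308e-04, -2.65009360e-01,  9.64245831e-01,
        -1.62055508e-01],
       [ 0.00000000e+00,  0.00000000e+00,  0.00000000e+00,
         1.00000000e+00]])}
```

View pics/w0.png

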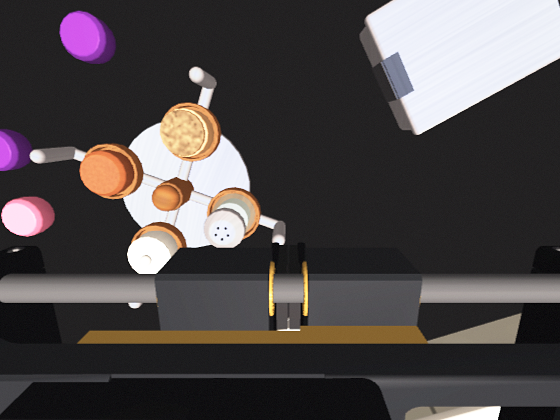

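Wrist view: the hub top is at (172,196), the salt post top at (279,228) beside the glass shaker at (224,228), and other post tops are at (198,74) and (38,156). The space where the finger will come down looks clear. Next I'll measure from this picture.

```bash
cat >> m.py <<'E'
def wplane(s,u,v,z):
    m=cm("wrist");T=np.array(m["T_tool_cam"]);R=np.array(s["ee_rot"]);c=np.array(s["tcp_pos"])+R@T[:3,3]
    ray=R@T[:3,:3]@np.array([(u-m["cx"])/m["fx"],(v-m["cy"])/m["fy"],1]);return (c+ray*(z-c[2])/ray[2])[:2]
E
python3 - <<'E'
from m import *
s=r.read_state()
P={n:wplane(s,u,v,z) for n,u,v,z in(("hub",170,191,.084),("salt",279,228,.085),("pinch",197,73,.085),("spice",38,156,.085))}
for n in P:
    d=P[n]-P["hub"];print(n,P[n].round(4),np.hypot(*d).round(4),np.degrees(np.arctan2(d[1],d[0])).round(1))
E
```

```text
hub [0.5508 0.1069] 0.0 0.0
salt [0.6235 0.1952] 0.1144 50.6
pinch [0.4616 0.177 ] 0.1134 141.8
spice [0.4766 0.0032] 0.1275 -125.6
```

```bash
python3 -m creep '[{"xyz":[10,8,0],"rot":[0,0,0],"jaw":0},{"xyz":[0,0,30],"rot":[0,0,0],"jaw":0},{"xyz":[0,0,30],"rot":[0,0,0],"jaw":0},{"xyz":[0,0,30],"rot":[0,0,0],"jaw":0},{"xyz":[0,0,30],"rot":[0,0,0],"jaw":0},{"xyz":[0,0,20],"rot":[0,0,0],"jaw":0},{"xyz":[0,0,17],"rot":[0,0,0],"jaw":0},{"xyz":[0,0,0],"rot":[0,0,0],"jaw":0},{"xyz":[0,0,0],"rot":[0,0,0],"jaw":0},{"xyz":[0,0,0],"rot":[0,0,0],"jaw":0}]'; python3 -c "
from m import *
s=r.read_state();print(s['qpos']);look('2')"
```

```text
clock: 6.95
tcp_pos: [0.5976, 0.2245, 0.067]
ee_rot: [[-0.941, 0.339, 0.002], [0.339, 0.941, 0.001], [-0.001, 0.001, -1.0]]
ft_force: [-0.5, 0.8, -0.4]
gripper_width: 0.0006
grip_force: 0.0
[ 0.33547446  0.77886398 -1.11772201  1.55102888  0.72256512  1.27127248
  0.33663994]
scene post [0.6305 0.1901] hub [0.5542 0.1019] r 0.1166 ang 49.2 0.81
scene salt [0.6136 0.1549] hub [0.5542 0.1019] r 0.0796 ang 41.7 0.55
side post [0.6336 0.2058] hub [0.5581 0.1076] r 0.1239 ang 52.4 0.58
side salt [0.6034 0.1574] hub [0.5581 0.1076] r 0.0674 ang 47.7 0.71
```

```bash
python3 -m creep '[{"xyz":[-6.6,-0.2,0],"rot":[0,0,0.05],"jaw":0},{"xyz":[-6.6,-0.2,0],"rot":[0,0,0.05],"jaw":0},{"xyz":[-6.6,-0.2,0],"rot":[0,0,0.05],"jaw":0},{"xyz":[-6.6,-0.2,0],"rot":[0,0,0.05],"jaw":0},{"xyz":[-6.6,-0.2,0],"rot":[0,0,0.05],"jaw":0},{"xyz":[-6.6,-0.2,0],"rot":[0,0,0.05],"jaw":0},{"xyz":[-6.6,-0.2,0],"rot":[0,0,0.05],"jaw":0},{"xyz":[-6.6,-0.2,0],"rot":[0,0,0.05],"jaw":0},{"xyz":[-6.6,-0.2,0],"rot":[0,0,0.05],"jaw":0},{"xyz":[-6.6,-0.2,0],"rot":[0,0,0.05],"jaw":0}]'; python3 -c "
from m import *
s=r.read_state();print(s['qpos']);look('3')
p,D=r.read_camera('wrist');cv2.imwrite('pics/w1.png',p[:,:,::-1])"
```

```text
clock: 8.35
tcp_pos: [0.6509, 0.1874, 0.0656]
ee_rot: [[-0.662, 0.749, -0.0], [0.749, 0.662, 0.001], [0.001, 0.0, -1.0]]
ft_force: [-0.1, 1.7, 0.6]
gripper_width: 0.001
grip_force: 0.5
[ 0.30362017  0.79249199 -0.99729855  1.43666103  0.67430222  1.27712027
 -0.02704043]
side post [0.6478 0.1687] hub [0.5512 0.1035] r 0.1166 ang 34.0 0.63
side salt [0.6169 0.1425] hub [0.5512 0.1035] r 0.0765 ang 30.7 0.88
```

View pics/w1.png

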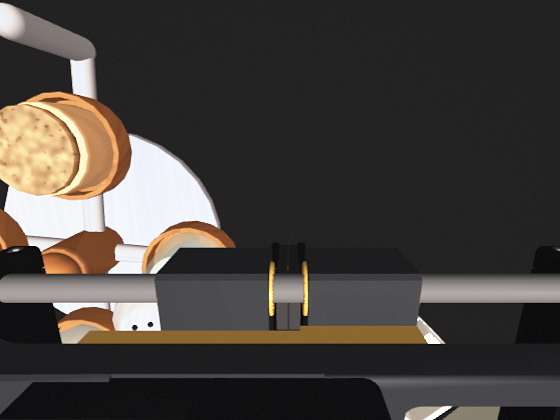

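The push works: the post went from 49.6° to about 35°. The jars are clear, so I'll continue the arc.

```bash
python3 -m creep '[{"xyz":[-10.5,-0.4,0],"rot":[0,0,0.08],"jaw":0},{"xyz":[-10.5,-0.4,0],"rot":[0,0,0.08],"jaw":0},{"xyz":[-10.5,-0.4,0],"rot":[0,0,0.08],"jaw":0},{"xyz":[-10.5,-0.4,0],"rot":[0,0,0.08],"jaw":0},{"xyz":[-10.5,-0.4,0],"rot":[0,0,0.08],"jaw":0},{"xyz":[-10.5,-0.4,0],"rot":[0,0,0.08],"jaw":0},{"xyz":[-10.5,-0.4,0],"rot":[0,0,0.08],"jaw":0},{"xyz":[-10.5,-0.4,0],"rot":[0,0,0.08],"jaw":0},{"xyz":[-10.5,-0.4,0],"rot":[0,0,0.08],"jaw":0},{"xyz":[-10.5,-0.4,0],"rot":[0,0,0.08],"jaw":0}]'; python3 -c "
from m import *
s=r.read_state();print(s['qpos']);look('4')
d=s['tcp_pos'][:2]-np.array([.555,.097]);print(np.hypot(*d),np.degrees(np.arctan2(d[1],d[0])))"
```

```text
clock: 9.8
tcp_pos: [0.6837, 0.0903, 0.0656]
ee_rot: [[0.077, 0.997, 0.0], [0.997, -0.077, 0.001], [0.001, 0.0, -1.0]]
ft_force: [0.4, 0.6, 0.1]
gripper_width: 0.0005
grip_force: 0.5
[ 0.35719939  0.74678692 -0.84406833  1.40304609  0.56554327  1.24198576
 -0.61223211]
scene post [0.67  0.072] hub [0.5523 0.1015] r 0.1212 ang -14.1 0.96
scene salt [0.6298 0.0849] hub [0.5523 0.1015] r 0.0792 ang -12.1 0.46
side post [0.6746 0.0701] hub [0.4796 0.0589] r 0.1954 ang 3.3 0.62
side salt [0.6248 0.0727] hub [0.4796 0.0589] r 0.1458 ang 5.4 0.81
0.12890592886928304 -2.973550358523251
```

```bash
python3 -m creep '[{"xyz":[-10.4,-0.3,0],"rot":[0,0,0.08],"jaw":0},{"xyz":[-10.4,-0.3,0],"rot":[0,0,0.08],"jaw":0},{"xyz":[-10.4,-0.3,0],"rot":[0,0,0.08],"jaw":0},{"xyz":[-10.4,-0.3,0],"rot":[0,0,0.08],"jaw":0},{"xyz":[-10.4,-0.3,0],"rot":[0,0,0.08],"jaw":0},{"xyz":[-10.4,-0.3,0],"rot":[0,0,0.08],"jaw":0},{"xyz":[-10.4,-0.3,0],"rot":[0,0,0.08],"jaw":0},{"xyz":[-10.4,-0.3,0],"rot":[0,0,0.08],"jaw":0},{"xyz":[-10.4,-0.3,0],"rot":[0,0,0.08],"jaw":0},{"xyz":[-10.4,-0.3,0],"rot":[0,0,0.08],"jaw":0}]'; python3 -c "
from m import *
s=r.read_state();print(s['qpos']);look('5')
d=s['tcp_pos'][:2]-np.array([.555,.097]);print(np.hypot(*d),np.degrees(np.arctan2(d[1],d[0])))"
```

```text
clock: 11.2
tcp_pos: [0.6385, -0.0003, 0.0657]
ee_rot: [[0.769, 0.639, 0.001], [0.639, -0.769, 0.0], [0.001, 0.0, -1.0]]
ft_force: [1.2, 0.5, -0.2]
gripper_width: 0.0003
grip_force: 0.6
[ 0.46045468  0.59526875 -0.71954359  1.56276887  0.41825066  1.14189274
 -1.22660681]
scene post [ 0.6176 -0.011 ] hub [0.5529 0.101 ] r 0.1293 ang -60.0 0.71
scene salt [0.6004 0.0402] hub [0.5529 0.101 ] r 0.0771 ang -52.0 0.54
side post [ 0.6148 -0.0143] hub [0.5515 0.1075] r 0.1373 ang -62.5 0.57
side salt [0.6057 0.027 ] hub [0.5515 0.1075] r 0.097 ang -56.1 0.56
0.12824671438802043 -49.36139561173234
```

```bash
python3 -m creep '[{"xyz":[-7.7,-0.2,0],"rot":[0,0,0.06],"jaw":0},{"xyz":[-7.7,-0.2,0],"rot":[0,0,0.06],"jaw":0},{"xyz":[-7.7,-0.2,0],"rot":[0,0,0.06],"jaw":0},{"xyz":[-7.7,-0.2,0],"rot":[0,0,0.06],"jaw":0},{"xyz":[-7.7,-0.2,0],"rot":[0,0,0.06],"jaw":0},{"xyz":[-6.4,-0.1,0],"rot":[0,0,0.05],"jaw":0},{"xyz":[-5.2,-0.1,0],"rot":[0,0,0.04],"jaw":0},{"xyz":[-2.6,-0.1,0],"rot":[0,0,0.02],"jaw":0},{"xyz":[-1.3,0,0],"rot":[0,0,0.01],"jaw":0},{"xyz":[0,0,0],"rot":[0,0,0],"jaw":0}]'; python3 -m creep '[{"xyz":[10,3,0],"rot":[0,0,0],"jaw":0},{"xyz":[20,10,0],"rot":[0,0,0],"jaw":0},{"xyz":[20,20,0],"rot":[0,0,0],"jaw":0},{"xyz":[20,20,-30],"rot":[0,0,0],"jaw":0},{"xyz":[0,0,-50],"rot":[0,0,0],"jaw":0},{"xyz":[0,0,-50],"rot":[0,0,0],"jaw":0},{"xyz":[0,0,-50],"rot":[0,0,0],"jaw":0},{"xyz":[0,0,0],"rot":[0,0,0],"jaw":0},{"xyz":[0,0,0],"rot":[0,0,0],"jaw":0},{"xyz":[0,0,0],"rot":[0,0,0],"jaw":0}]'; python3 -c "
from m import *
s=r.read_state();print(s['qpos']);look('6',True)
p,D=r.read_camera('wrist');cv2.imwrite('pics/w2.png',p[:,:,::-1])
a=cv2.imread('pics/scene6.png')[110:270,130:340];b=cv2.imread('pics/side6.png')[160:420,215:415]
cv2.imwrite('pics/pair.png',np.hstack([cv2.resize(a,(420*1,320)),cv2.resize(b,(246,320))]))"
```

```text
clock: 12.6
tcp_pos: [0.5912, -0.0255, 0.0656]
ee_rot: [[0.962, 0.273, 0.0], [0.273, -0.962, -0.0], [0.0, 0.0, -1.0]]
ft_force: [-0.5, 0.4, -0.6]
gripper_width: 0.0003
grip_force: 0.1
clock: 13.6
tcp_pos: [0.6727, -0.0578, 0.244]
ee_rot: [[0.962, 0.273, -0.002], [0.273, -0.962, -0.0], [-0.002, -0.0, -1.0]]
ft_force: [0.2, -0.1, -0.5]
gripper_width: 0.0008
grip_force: 0.0
[ 0.45182026  0.51472918 -0.65428935  1.24707273  0.30539402  1.47925847
 -1.46108493]
scene (((585.0750122070312, -336.04632568359375), (227.4546356201172, 204.0166015625), 14.39174747467041), 0.79, np.float64(0.017293516352498612)) (array([0.57253907, 0.10438894]), 0.63)
scene post [ 0.5631 -0.0306] hub [0.5537 0.1002] r 0.1312 ang -85.9 0.96
scene salt [0.5743 0.0279] hub [0.5537 0.1002] r 0.0751 ang -74.1 0.9
side (((549.27294921875, -357.0610046386719), (280.6888122558594, 192.46905517578125), 13.931559562683105), 0.59, np.float64(0.01806934352620573)) (array([0.54878335, 0.08669653]), 0.78)
side post [ 0.567  -0.0397] hub [0.5597 0.0948] r 0.1346 ang -86.9 0.63
side salt [0.572  0.0286] hub [0.5597 0.0948] r 0.0673 ang -79.5 0.76
```

View pics/w2.png

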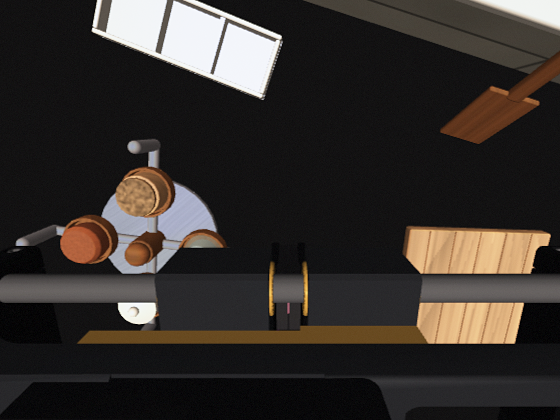

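Wrist view: the pinch pot is at (145,195) pointing +x, the terracotta pot at (85,240), and mustard at (138,310). The salt spoke points right towards the board, but the gripper hides it. I'll move back and up so one picture shows both carousel and board.

```bash
python3 -m creep '[{"xyz":[-25,2,-15],"rot":[0,0,0],"jaw":0},{"xyz":[-25,2,-15],"rot":[0,0,0],"jaw":0},{"xyz":[-25,2,-15],"rot":[0,0,0],"jaw":0},{"xyz":[-25,2,-15],"rot":[0,0,0],"jaw":0},{"xyz":[-25,2,-15],"rot":[0,0,0],"jaw":0},{"xyz":[-25,2,-15],"rot":[0,0,0],"jaw":0},{"xyz":[-25,2,-15],"rot":[0,0,0],"jaw":0},{"xyz":[-25,2,-15],"rot":[0,0,0],"jaw":0},{"xyz":[-25,2,0],"rot":[0,0,0],"jaw":0},{"xyz":[0,0,0],"rot":[0,0,0],"jaw":0}]'; python3 -c "
from m import *
s=r.read_state();print(s['qpos'])
p,D=r.read_camera('wrist');cv2.imwrite('pics/w3.png',p[:,:,::-1])
for c in('scene','side'):
  p,D=r.read_camera(c);cv2.imwrite(f'pics/{c}7.png',p[:,:,::-1])
a=cv2.imread('pics/scene7.png')[170:280,215:345];b=cv2.imread('pics/side7.png')[160:270,205:335]
cv2.imwrite('pics/pair.png',np.hstack([cv2.resize(x,(390,330),interpolation=2) for x in(a,b)]))"
```

```text
clock: 15.25
tcp_pos: [0.4595, -0.1378, 0.3667]
ee_rot: [[0.963, 0.269, 0.001], [0.269, -0.963, -0.003], [0.0, 0.003, -1.0]]
ft_force: [0.9, -0.1, 0.2]
gripper_width: 0.0006
grip_force: 0.0
[ 8.34128400e-01  6.85850315e-04 -6.31510581e-01  1.54613693e+00
  2.76116600e-03  1.59316372e+00 -1.09550710e+00]
```

View pics/w3.png

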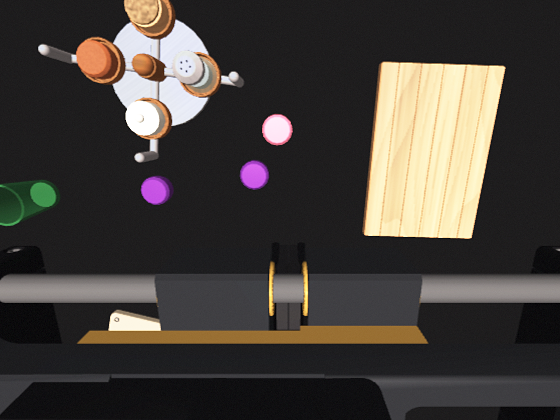

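View pics/pair.png

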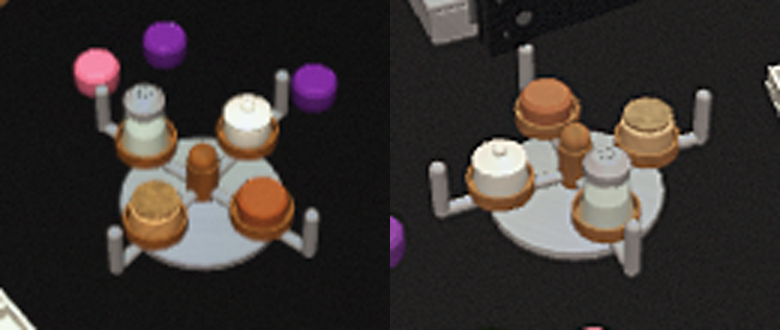

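Wrist view: the salt shaker is at (190,67) with its post top at (232,77), and the opposite post is at (43,49). The mustard post is at (139,157). The board's top corners are about (383,63), (505,66), (472,238) and (367,236). In the scene and side crops all four jars sit upright in their holders.

Run:
```python
from m import *
s=r.read_state()
B=np.array([wplane(s,u,v,.018) for u,v in((383,63),(505,66),(472,238),(367,236))])
print("board",B.mean(0),[np.hypot(*(B[i]-B[i-1])).round(4) for i in range(4)])
P=[wplane(s,u,v,.085) for u,v in((233,76),(43,49),(139,157))]
ax=(P[0]+P[1])/2; print("axis",ax,"hub",wplane(s,139,62,.084),[np.hypot(*(p-ax)).round(4) for p in P])
an=lambda d:np.degrees(np.arctan2(d[1],d[0])).round(2)
print("salt-opp",an(P[0]-P[1]),"mustard+90",an(P[2]-ax)+90,"target",an(B.mean(0)-ax))
f=lambda x,y:(x/3+215,y/3+170)
g=lambda x,y:((x-390)/3+205,y/3+160)
bs={"scene":[f(*q) for q in((102,91),(281,76),(311,214),(116,232))],"side":[g(*q) for q in((632,228),(438,169),(526,51),(703,95))]}
for c in bs:
    T=np.array([on_plane(c,a,b,.085)[:2] for a,b in bs[c]]);e=T-T.mean(0);print(c,T.mean(0),np.hypot(*e.T).round(4),[an(x) for x in e])
```

```text
board [ 0.55078588 -0.35349232] [np.float64(0.2769), np.float64(0.1854), np.float64(0.2766), np.float64(0.1844)]
axis [0.55732471 0.09417589] hub [0.55815227 0.09479691] [np.float64(0.1236), np.float64(0.1236), np.float64(0.1233)]
salt-opp -81.73 mustard+90 -81.49000000000001 target -90.84
scene [0.55938996 0.10048479] [0.1229 0.1233 0.1228 0.1233] [np.float64(-81.52), np.float64(-171.55), np.float64(98.48), np.float64(8.47)]
side [0.55628166 0.08613413] [0.1242 0.1232 0.1221 0.1245] [np.float64(-82.45), np.float64(-172.0), np.float64(98.11), np.float64(8.98)]
```

The salt spoke is at −81.8° and the board's middle is at −91°, so it needs about 9.2° more clockwise. That puts the final fingertip at about (0.572, −0.032). First I'll go above the start point at (0.614, −0.027).

```bash
python3 -m creep '[{"xyz":[0,0,0],"rot":[0,0,0.15],"jaw":0},{"xyz":[20.8,-11.4,15],"rot":[0,0,0],"jaw":0},{"xyz":[20.8,-11.4,15],"rot":[0,0,0],"jaw":0},{"xyz":[20.8,-11.4,15],"rot":[0,0,0],"jaw":0},{"xyz":[20.8,-11.4,15],"rot":[0,0,0],"jaw":0},{"xyz":[20.8,-11.4,15],"rot":[0,0,0],"jaw":0},{"xyz":[20.8,-11.4,15],"rot":[0,0,0],"jaw":0},{"xyz":[20.8,-11.4,15],"rot":[0,0,0],"jaw":0},{"xyz":[20.8,-11.4,15],"rot":[0,0,0],"jaw":0},{"xyz":[0,0,0],"rot":[0,0,0],"jaw":0}]'
```

```text
clock: 16.4
tcp_pos: [0.6155, -0.0212, 0.242]
ee_rot: [[0.992, 0.13, -0.004], [0.13, -0.992, 0.003], [-0.004, -0.004, -1.0]]
ft_force: [-1.3, -0.1, -0.2]
gripper_width: 0.0003
grip_force: 0.0
```

```bash
python3 -m creep '[{"xyz":[0,6,20],"rot":[0,0,0],"jaw":0},{"xyz":[0,0,30],"rot":[0,0,0],"jaw":0},{"xyz":[0,0,30],"rot":[0,0,0],"jaw":0},{"xyz":[0,0,30],"rot":[0,0,0],"jaw":0},{"xyz":[0,0,30],"rot":[0,0,0],"jaw":0},{"xyz":[0,0,20],"rot":[0,0,0],"jaw":0},{"xyz":[0,0,14],"rot":[0,0,0],"jaw":0},{"xyz":[0,0,0],"rot":[0,0,0],"jaw":0},{"xyz":[0,0,0],"rot":[0,0,0],"jaw":0},{"xyz":[0,0,0],"rot":[0,0,0],"jaw":0}]'
```

```text
clock: 17.4
tcp_pos: [0.6166, -0.0307, 0.073]
ee_rot: [[0.992, 0.125, 0.002], [0.125, -0.992, -0.0], [0.002, 0.0, -1.0]]
ft_force: [-0.8, -0.1, 0.3]
gripper_width: 0.0006
grip_force: 0.0
```

```bash
python3 -m creep '[{"xyz":[0,0,7],"rot":[0,0,0],"jaw":0},{"xyz":[-7,-1,0],"rot":[0,0,0],"jaw":0},{"xyz":[-7,-1,0],"rot":[0,0,0],"jaw":0},{"xyz":[-6,-1,0],"rot":[0,0,0],"jaw":0},{"xyz":[-6,-1,0],"rot":[0,0,0],"jaw":0},{"xyz":[-5,0,0],"rot":[0,0,0],"jaw":0},{"xyz":[-5,0,0],"rot":[0,0,0],"jaw":0},{"xyz":[-4,0,0],"rot":[0,0,0],"jaw":0},{"xyz":[-2.5,0,0],"rot":[0,0,0],"jaw":0},{"xyz":[-1,0,0],"rot":[0,0,0],"jaw":0}]'; python3 -m creep '[{"xyz":[0,0,0],"rot":[0,0,0],"jaw":0},{"xyz":[0,0,0],"rot":[0,0,0],"jaw":0},{"xyz":[0,0,0],"rot":[0,0,0],"jaw":0},{"xyz":[0,0,0],"rot":[0,0,0],"jaw":0},{"xyz":[0,0,0],"rot":[0,0,0],"jaw":0},{"xyz":[0,0,0],"rot":[0,0,0],"jaw":0},{"xyz":[0,0,0],"rot":[0,0,0],"jaw":0},{"xyz":[0,0,0],"rot":[0,0,0],"jaw":0},{"xyz":[0,0,0],"rot":[0,0,0],"jaw":0},{"xyz":[0,0,0],"rot":[0,0,0],"jaw":0}]'
```

```text
clock: 18.4
tcp_pos: [0.5719, -0.0322, 0.0646]
ee_rot: [[0.992, 0.126, 0.0], [0.126, -0.992, 0.0], [0.0, -0.0, -1.0]]
ft_force: [0.8, 1.6, 0.7]
gripper_width: 0.0006
grip_force: 0.8
clock: 19.4
tcp_pos: [0.572, -0.0323, 0.0645]
ee_rot: [[0.992, 0.125, 0.0], [0.125, -0.992, -0.0], [-0.0, 0.0, -1.0]]
ft_force: [-0.2, -0.3, -0.7]
gripper_width: 0.0006
grip_force: 0.1
```

```bash
python3 -m creep '[{"xyz":[10,0,0],"rot":[0,0,0],"jaw":0},{"xyz":[15,0,0],"rot":[0,0,0],"jaw":0},{"xyz":[15,0,0],"rot":[0,0,0],"jaw":0},{"xyz":[0,0,-40],"rot":[0,0,0],"jaw":0},{"xyz":[0,0,-50],"rot":[0,0,0],"jaw":0},{"xyz":[0,0,-50],"rot":[0,0,0],"jaw":0},{"xyz":[0,0,-50],"rot":[0,0,0],"jaw":0},{"xyz":[0,0,-50],"rot":[0,0,0],"jaw":0},{"xyz":[0,0,-50],"rot":[0,0,0],"jaw":0},{"xyz":[0,0,0],"rot":[0,0,0],"jaw":0}]'; python3 -m creep '[{"xyz":[-20,10,0],"rot":[0,0,0],"jaw":0},{"xyz":[-20,10,0],"rot":[0,0,0],"jaw":0},{"xyz":[-20,10,0],"rot":[0,0,0],"jaw":0},{"xyz":[-20,10,0],"rot":[0,0,0],"jaw":0},{"xyz":[-20,10,0],"rot":[0,0,0],"jaw":0},{"xyz":[-20,10,0],"rot":[0,0,0],"jaw":0},{"xyz":[-20,10,0],"rot":[0,0,0],"jaw":0},{"xyz":[-20,10,0],"rot":[0,0,0],"jaw":0},{"xyz":[-20,10,0],"rot":[0,0,0],"jaw":0},{"xyz":[0,0,0],"rot":[0,0,0],"jaw":0}]'; python3 -c "
from m import *
p,D=r.read_camera('wrist');cv2.imwrite('pics/w4.png',p[:,:,::-1])"
```

```text
clock: 20.4
tcp_pos: [0.6139, -0.0264, 0.3621]
ee_rot: [[0.992, 0.125, 0.01], [0.125, -0.992, 0.0], [0.01, 0.001, -1.0]]
ft_force: [0.8, -0.3, -0.5]
gripper_width: 0.0006
grip_force: 0.0
clock: 21.4
tcp_pos: [0.4433, -0.1412, 0.3551]
ee_rot: [[0.993, 0.122, 0.0], [0.122, -0.993, -0.002], [0.0, 0.002, -1.0]]
ft_force: [0.6, -1.2, 0.7]
gripper_width: 0.0005
grip_force: 0.0
```

View pics/w4.png

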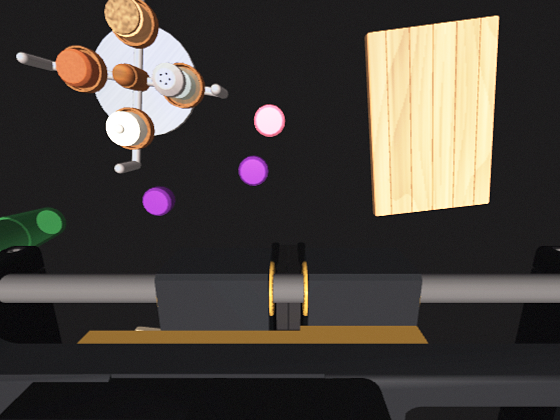

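The wrist view now shows the salt post top at (217,89), the opposite post at (21,57) and the mustard post at (120,168). The board corners are about (370,34), (498,16), (490,203) and (377,215). All jars are seated and the look-alikes haven't moved.

Run:
```python
from m import *
s=r.read_state()
B=np.array([wplane(s,u,v,.018) for u,v in((370,34),(498,16),(490,203),(377,215))])
print("board",B.mean(0),[np.hypot(*(B[i]-B[i-1])).round(4) for i in range(4)])
P=[wplane(s,u,v,.085) for u,v in((217,89),(21,57),(120,168))]
ax=(P[0]+P[1])/2; print("axis",ax,[np.hypot(*(p-ax)).round(4) for p in P])
an=lambda d:np.degrees(np.arctan2(d[1],d[0])).round(2)
print("salt-opp",an(P[0]-P[1]),"mustard+90",an(P[2]-ax)+90,"target",an(B.mean(0)-ax))
look("8",True)
```

```text
board [ 0.55006985 -0.3555187 ] [np.float64(0.274), np.float64(0.1829), np.float64(0.277), np.float64(0.1878)]
axis [0.55700468 0.09170955] [np.float64(0.1252), np.float64(0.1252), np.float64(0.1233)]
salt-opp -91.67 mustard+90 268.74 target -90.89
scene (((552.3641357421875, -343.789794921875), (290.6641845703125, 205.46835327148438), 13.712639808654785), 0.66, np.float64(0.01702846327894292)) (array([0.55334371, 0.08990773]), 0.72)
scene post [ 0.5436 -0.0287] hub [0.5533 0.0961] r 0.1252 ang -94.4 0.63
scene salt [0.5655 0.0269] hub [0.5533 0.0961] r 0.0702 ang -80.0 0.78
side (((547.6614990234375, -356.069091796875), (283.2474365234375, 192.95562744140625), 13.135921478271484), 0.67, np.float64(0.018045501950631385)) (array([0.55139509, 0.08836934]), 0.93)
side post [ 0.55   -0.0304] hub [0.5459 0.0939] r 0.1244 ang -88.1 0.77
side salt [0.5556 0.0198] hub [0.5459 0.0939] r 0.0747 ang -82.5 0.9
```

The salt spoke is at about −91.4° and the target is about −91°, so it is within measurement error. The arm is clear of everything.

```bash
python3 -c "
from workcell import r
print(r.finish_job())"
```

```text
the job is handed in; nothing more can be done
None
```

The job is handed in: the salt shaker's spoke points at the middle of the cutting board to within about 1° by my last wrist-camera measurement, with all four jars seated, the arm clear and about 22 s used.

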